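Pin the retaining bar of a tea-glass carrier

TASK

Swing the brass bar shut across the front of the tea-glass carrier, so that the eye at its end lies between the two ears of the steel yoke. Then take the long pin with the red grip from the pin rack and drop it down through upper ear, eye and lower ear until its collar rests on the upper ear, and let go of it.

Things in the scene. Friction and masses are not known exactly. Their poses are not given: they have to be found in the camera images.
- pin: Long steel pin with red round grip, hanging upright in a wooden rack beside two short ones (blue, white grip). Origin: centre of the collar's underside; z up. Above it: collar 36 mm diameter, 5 thick; grip 30 diameter, from 5 to 50 mm. Below: shank 12 diameter, 64 long, last 12 tapering to 5. Lifts out freely. Rack top 90 mm above the table; holes 80 mm apart along the pin's y axis at the start.
- yoke_hole (a point): Centre of the hole in the upper ear's top face, 94 mm above the table. x points into the glass carrier, y along its front to the bar's pivot (250 mm away), z up. Ears 60 x 60 mm, 10 thick, 26 mm vertical holes; gap between them 60 to 84 mm above the table, closed only on +x; free below down to 12 mm. Tea glasses, 104 mm high, stand 80 mm or more to +x. Carrier is fixed, its yaw varies.
- bar (a joint): Brass bar's angle about its vertical pivot, rad. 0: shut on its hard stop, along the carrier's front, its eye (44 mm outside, 26 mm hole, 250 mm from the pivot) under yoke_hole. Positive: swung open to -x of yoke_hole, towards the robot (clockwise from above), at most 1.0. Light friction (1 N at the handle); stays where left. Bar 20 mm wide, top 79 mm above the table.
- bar_handle (a point): Middle of the upright round black handle on the bar, 150 mm from the pivot, 108 mm above the table. Handle 24 mm diameter, from 87 to 129 mm above the table, on a thinner neck; moves with the bar. It can be gripped from above or pushed.
There are look-alikes about, which are no part of the job. Of the things that look like the pin, the smallest one is meant.

How it is judged:
On the way:
1. the bar is swung shut, its eye between the ears (value of joint bar below 0.075 rad), for 0.2 s.
At the end, for the whole second after the job is handed in: The bar is shut (within 0.075 rad of its stop) and the red pin stands in the yoke through upper ear, eye and lower ear: its collar within 6 mm of the upper ear's top face, its axis within 12 mm of the hole's centre and within 10 degrees of upright, released and at rest (value of joint bar below 0.075 rad and horizontal distance between pin and yoke_hole below 0.012 m and z of pin in the frame of yoke_hole between -0.004 and 0.006 m and angle between pin's own z axis and vertical below 0.17 rad and linear speed of pin below 0.03 m/s); the robot touches nothing.
It also fails if it takes over 51 s, if anything falls off the work surface, if the arm or the gripper's body presses on something with over 40 N, if the wrist force passes 120 N, or if a joint passes its speed limit or range.

ROBOT

A 6-joint arm with a two-finger parallel gripper is mounted at the origin on the work surface. World frame = base frame: x ahead of the robot, y to its left, z up, the work surface at z = 0. Lengths are in m, angles in rad, forces in N, time in s.
With the tool pointing down it reaches from about 0.35 to 0.85 m from the base axis. Payload 8.1 kg.
Tool frame: the origin (TCP) lies at the very end of the fingers, on their centre line; the grasp point (between the pads) lies 19 mm behind it (grasp_offset is the distance from the TCP to the grasp point, in m); z points along the fingers, y is the direction in which the jaws open and shut (so a half turn about z gives the same grasp; the last joint's range is limited). The gripper opens to 93 mm and grips with 3 to 60 N. Pads are 15 mm wide; open, the fingers measure 128 mm over their backs; the gripper's body (75 mm by 188 mm) begins 65 mm behind the grasp point.
Start: joints at [-1.425, 0.13, 1.488, -0, 1.523, -0.085], TCP at [0.137, -0.584, 0.219] pointing down, gripper open.
Joint ranges: [-2.96, 2.96], [-0.89, 2.26], [0.02, 2.5], [-1.34, 4.48], [0, 2.73], [-2.66, 2.66]. Speed limits (rad/s): [2.39, 2.39, 2.79, 3.14, 3.14, 3.14].

INTERFACE

Orientations are given as a rotation vector (axis times angle).
In Python, from plant import read_state, read_camera, close_job, search_frame, masks_of, grasp_offset gives the robot as it stands.
- The arm moves only by the tool drive_tool, never from a script. Its argument "plan" is a list of rows, each an object with "claw": the closure, from 0 (fully open) to 1 (shut); "linear": the shift along the tool's x, y, z in cm, a list of three; "angular": the turn, a rotation vector about the tool's x, y, z in degrees, a list of three. In form: [{"claw": claw, "linear": [tx, ty, tz], "angular": [ax, ay, az]}, ...]. A call has 1 to 12 rows; each row shifts and turns the commanded pose from where the row before left it, along the tool's axes as they then stand; what a row does not reach is not made up. A row lasts 1/8 s, in which the tool goes at most 62.5 mm and 10.7 degrees, less where a joint would pass 70% of its speed; a pose out of reach is approached as far as the arm can. A call is refused whole if a number of a shift passes 6.25 or a number of a turn 10.7, either way. A call with a gripper value outside its range is refused whole. The fingers move at their own pace and stop on an object; "newtons" is the grip in N (left out, the last holds). Time passes only in rows, so rows that do not move let the fingers close. It gives the time, the measured TCP pose, the force and the opening at its end, in the units of the state.
- read_state(): the state, without advancing time (a new reading comes with each control period).
- read_camera(name): name is "side" or "top" or "wrist"; returns a dict with "pixels" (384x512x3 uint8, red, green, blue), "K" (3x3 intrinsics, pixels), "xyz" and "attitude" of the camera in the world. Camera axes: x right, y up, looking along -z (the intrinsics and any distortion apply to the point x, -y, -z); pixel columns grow to the right and rows downward; lengths in m; the calibration is good to about 2 mm. A picture is of the moment at which its call begins. There is no depth.
- close_job(): hands the job in, once; it reports no verdict.
Trained networks look in a picture, given as the dict that the camera call returned (one of the last four; its "shot" number tells which), for a name from the list of things; names that differ only in an ending like _2 or _b are one class to them, and where a whole thing is asked for, a point or a joint stands for the part that bears it (a point fixed in the world has none). Each returns a list of dicts, best first, with "p" (0 to 1); they miss things now and then, are a little off and sometimes report something else, mostly with a low value. They report only what shows in the picture. A call takes as long as a camera call. They do not tell look-alikes from the thing itself.
- search_frame(picture, label): "at" ([x, y, z] in m, in world coordinates, good to about 4 mm: the middle of the surface that is visible of it).
- masks_of(picture, label): "mask" (384x512 bool, what is visible of it).
The state is a dict: "t": time; "q": joint angles; "dq": joint speeds; "joint_torque": joint torques, N m; "tool_pos": TCP position; "orientation": TCP orientation; "force": force on the tool from outside, world axes, zero at the start; "wrist_torque": the same for the moment, N m; "opening": finger opening in m.
Only numpy, scipy, OpenCV 4.12 (cv2) and the standard library are available. Lean on these libraries where they do the work, as an engineer would, in place of code of your own. Each camera call takes 0.05 s, during which the arm holds its last target.

## Working session

There is one attempt and no reset: what is moved stays moved. The work goes in short steps, Python scripts to look and compute and a tool call to move; the robot and the scene stay as the last step left them, time stands still between calls to the robot, and variables do not carry over. Pictures are saved under pics/ and viewed, and the job is handed in when it is done.

Besides the shell and the picture viewer there is one more tool, called after ">>>" as name(argument=value, ...) on one line, values as JSON. drive_tool: Moves the arm, as the interface text tells. Its arguments: {"type":"object","properties":{"plan":{"type":"array"},"newtons":{"type":"number"}},"required":["plan"]}

```bash
ls; mkdir -p pics; cat > h.py <<'E'
import numpy as np, cv2
from scipy.spatial.transform import Rotation as R
from plant import *
def save(n,im): cv2.imwrite('pics/'+n,cv2.cvtColor(im,cv2.COLOR_RGB2BGR))
def RC(p):
    a=np.array(p['attitude'],float)
    return R.from_rotvec(a).as_matrix() if a.shape==(3,) else (a if a.shape==(3,3) else R.from_quat(a).as_matrix())
def ray(p,u,v):
    K=p['K'];d=np.array([(u-K[0][2])/K[0][0],-(v-K[1][2])/K[1][1],-1.]);return RC(p)@d
def atz(p,u,v,z):
    d=ray(p,u,v);o=np.array(p['xyz']);return o+d*(z-o[2])/d[2]
def proj(p,X):
    K=np.array(p['K']);c=RC(p).T@(np.array(X)-p['xyz']);return K[0][0]*c[0]/-c[2]+K[0][2],K[1][1]*-c[1]/-c[2]+K[1][2]
E
python3 - <<'E'
from h import *
print(read_state(),grasp_offset)
for n in ['top','side','wrist']:
    p=read_camera(n);save(n+'0.png',p['pixels']);print(n,{k:v for k,v in p.items() if k!='pixels'})
    for l in ['pin','yoke_hole','bar','bar_handle']:
        try:
            for r in search_frame(p,l): print(l,r['p'],np.round(r['at'],4),np.round(proj(p,r['at'])))
        except Exception as e: print(l,e)
E
```

```text
pics
{'t': 0.0, 'q': array([-1.42541572e+00,  1.31158428e-01,  1.48928764e+00, -1.87307338e-05,
        1.52299036e+00, -8.53951454e-02]), 'dq': array([ 1.05883769e-03, -1.37884742e-03,  9.53543295e-04, -9.90499621e-05,
       -7.00435925e-04, -1.27340512e-03]), 'joint_torque': array([ 2.81510846e-03, -5.59850657e+01, -4.91747081e+01,  7.70469429e-02,
        3.55371006e-02, -1.29328332e-04]), 'tool_pos': array([ 0.13717401, -0.58352021,  0.21758449]), 'orientation': array([-3.11887140e+00, -3.61487124e-01,  1.16157567e-04]), 'force': array([ 0.32867526, -0.05064056,  0.0398217 ]), 'wrist_torque': array([-0.01777223, -0.04544479, -0.03931568]), 'opening': 0.09293070216930345} 0.0188
top {'K': array([[381.65166656,   0.        , 250.83716163],
       [  0.        , 381.65166656, 191.64778759],
       [  0.        ,   0.        ,   1.        ]]), 'xyz': array([ 0.44808824, -0.01589401,  0.93871444]), 'attitude': array([ 0.08020575, -0.09947644, -1.58045025]), 'shot': 1}
pin 0.95 [ 0.3842 -0.1615  0.1455] [318. 266.]
pin 0.58 [ 0.4656 -0.0863  0.146 ] [280. 227.]
pin 0.5 [ 0.511  -0.195
[... 335 characters left out ...]
xyz': array([0.37735743, 0.87075665, 0.74070259]), 'attitude': array([ 0.11716434, -1.43696294, -2.63676876]), 'shot': 2}
pin 0.89 [ 0.4699 -0.0846  0.1095] [278. 191.]
pin 0.83 [ 0.3808 -0.1579  0.1099] [318. 178.]
pin 0.53 [ 0.5143 -0.1903  0.1195] [265. 164.]
yoke_hole 0.81 [0.6888 0.2108 0.0094] [151. 304.]
bar 0.68 [0.5467 0.1794 0.0813] [223. 274.]
bar_handle 0.81 [0.5469 0.1813 0.0809] [222. 275.]
wrist {'K': array([[291.35573797,   0.        , 257.06524016],
       [  0.        , 291.35573797, 189.55072765],
       [  0.        ,   0.        ,   1.        ]]), 'xyz': array([ 0.21300876, -0.5678459 ,  0.38481521]), 'attitude': array([-0.23944571,  0.19036573, -1.33039995]), 'shot': 3}
```

View pics/top0.png

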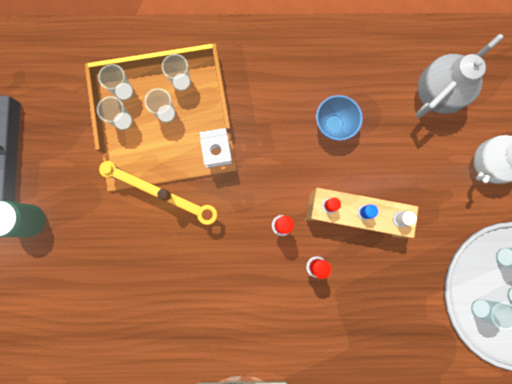

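View pics/side0.png

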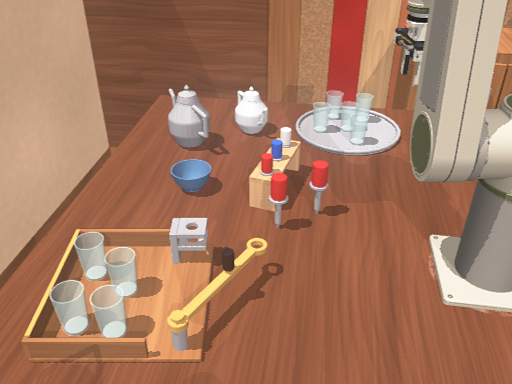

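```bash
python3 - <<'E'
import cv2
a=cv2.imread('pics/top0.png');b=cv2.imread('pics/side0.png')
cv2.imwrite('pics/ct.png',cv2.resize(a[160:310,240:390],None,fx=4,fy=4,interpolation=2))
cv2.imwrite('pics/ct2.png',cv2.resize(a[90:240,90:240],None,fx=4,fy=4,interpolation=2))
cv2.imwrite('pics/cs.png',cv2.resize(b[120:240,230:380],None,fx=4,fy=4,interpolation=2))
cv2.imwrite('pics/cs2.png',cv2.resize(b[190:340,80:280],None,fx=4,fy=4,interpolation=2))
E
```

```text
(no output)
```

View pics/ct.png

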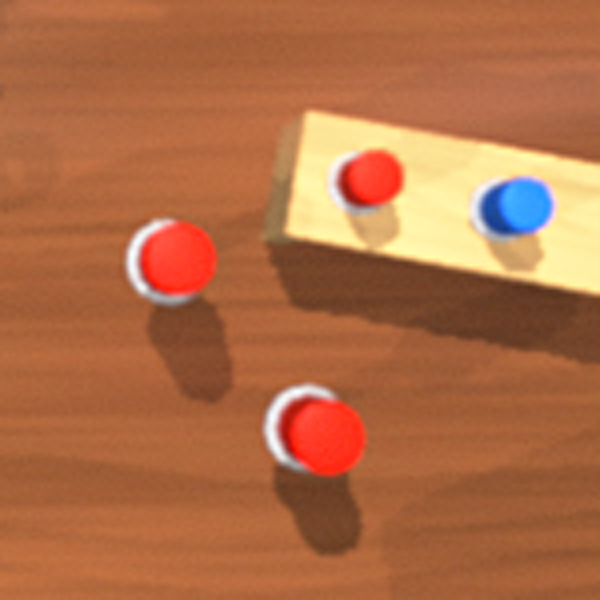

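View pics/ct2.png

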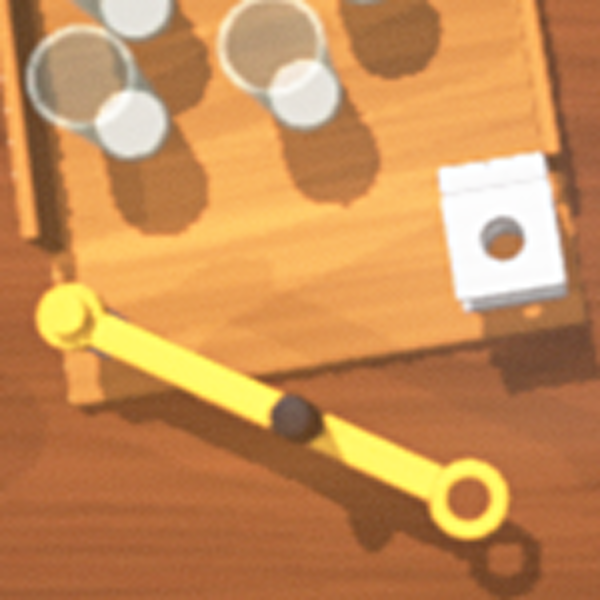

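View pics/cs.png

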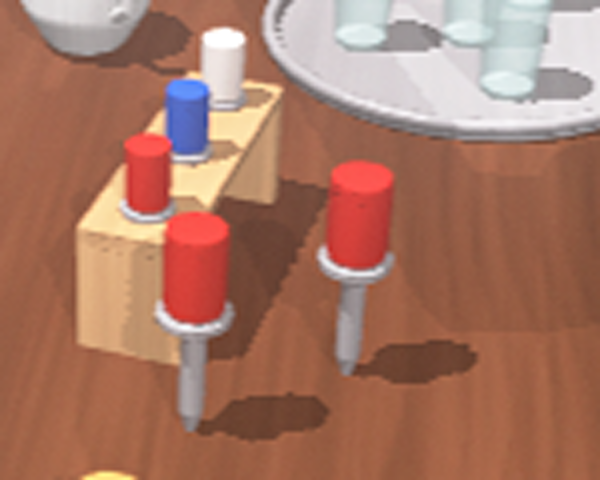

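View pics/cs2.png

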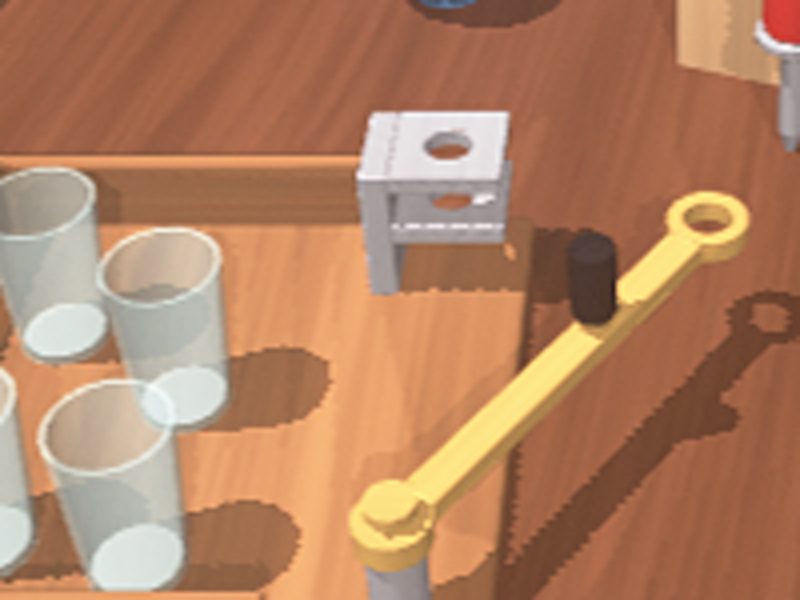

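Three red-gripped candidates show in the top view, at (333,204) in the rack, (284,225) and (319,268). The last two stand free and are bigger. The one in the rack at (333,204) is the smallest, sits beside blue and white, and fits the description; the crops confirm this. The yoke hole is at about (216,149) and the handle at (164,194).

```bash
cat >> h.py <<'E'
def tri(obs):
    A=np.zeros((3,3));b=np.zeros(3)
    for p,u,v in obs:
        d=ray(p,u,v);d/=np.linalg.norm(d);P=np.eye(3)-np.outer(d,d);A+=P;b+=P@np.array(p['xyz'])
    return np.linalg.solve(A,b)
E
python3 - <<'E'
from h import *
T=read_camera('top');S=read_camera('side')
def c(n,a,b,z):
    print(n,'top',np.round(atz(T,*a,z),4),'side',np.round(atz(S,*b,z),4) if b else '', 'tri',np.round(tri([(T,*a),(S,*b)]),4) if b else '')
c('hole',(215.75,149.5),(191.75,226.5),.094)
c('eye',(207,214.5),(80+708/4,190+219/4),.079)
c('pivot',(107.5,168),(80+390/4,190+500/4),.084)
c('handle',(90+296/4,90+418/4),(80+592/4,190+245/4),.129)
c('pin',(333.2,204.5),(230+148/4,120+145/4),.14)
c('blue',(240+524/4,160+205/4),(230+187/4,120+88/4),.14)
c('white',(405.5,219.5),(230+223/4,120+37/4),.14)
for n,p in (('T',T),('S',S)):
  for r in search_frame(p,'pin'): print(n,r['p'],r['at'])
  for r in masks_of(p,'pin'): 
     m=r['mask'];ys,xs=np.nonzero(m);print(r['p'],xs.mean(),ys.mean(),xs.min(),xs.max(),ys.min(),ys.max())
E
```

```text
hole top [0.6414 0.0511 0.094 ] side [0.6396 0.0575 0.094 ] tri [0.642  0.0514 0.0892]
eye top [0.496  0.0722 0.079 ] side [0.4942 0.0787 0.079 ] tri [0.4957 0.0726 0.074 ]
pivot top [0.6034 0.2964 0.084 ] side [0.6027 0.2959 0.084 ] tri [0.603  0.2962 0.0844]
handle top [0.5368 0.1585 0.129 ] side [0.5371 0.1661 0.129 ] tri [0.538  0.1598 0.1235]
pin top [ 0.5106 -0.1992  0.14  ] side [ 0.5096 -0.1918  0.14  ] tri [ 0.5108 -0.2003  0.1352]
blue top [ 0.4954 -0.2783  0.14  ] side [ 0.4944 -0.2711  0.14  ] tri [ 0.4955 -0.2799  0.1354]
white top [ 0.4773 -0.3502  0.14  ] side [ 0.4786 -0.3496  0.14  ] tri [ 0.478  -0.3502  0.1397]
T 0.79 [0.3827, -0.1594, 0.1446]
T 0.68 [0.5124, -0.1958, 0.1374]
T 0.68 [0.467, -0.0905, 0.1454]
T 0.4 [0.5478, 0.1637, 0.0796]
0.78 317.6244019138756 266.7894736842105 306 330 256 277
0.7 282.4527777777778 225.11388888888888 272 293 215 235
0.47 330.53389830508473 204.59745762711864 322 340 197 212
S 0.96 [0.3799, -0.1577, 0.1124]
S 0.6 [0.4704, -0.0841, 0.1113]
S 0.58 [0.5118, -0.1877, 0.1209]
0.93 318.16838487972507 180.24742268041237 308 327 160 212
0.74 278.24603174603175 194.06984126984128 269 287 173 226
0.73 266.08870967741933 165.0241935483871 259 272 154 175
0.4 218.59579306424104 280.7765776009096 167 266 238 332
```

```bash
cat >> h.py <<'E'
def go(P,ydir=None,n=None):
    """print tool-frame shift rows from the current pose to P; turn about z so that tool y || ydir"""
    s=read_state();M=R.from_rotvec(s['orientation']).as_matrix()
    a=0
    if ydir is not None:
        v=M.T@np.r_[ydir,0];a=np.degrees(np.arctan2(-v[0],v[1]));a=(a+90)%180-90
    print('t',s['t'],'tcp',np.round(s['tool_pos'],4),'q',np.round(s['q'],2),'toolx',np.round(M[:,0],3),'tooly',np.round(M[:,1],3),'open',round(s['opening'],4))
    print('F',np.round(s['force'],1))
    d=M.T@(np.array(P)-s['tool_pos'])*100
    print('shift cm total (no turn)',np.round(d,2),'turn z deg',round(a,1))
E
python3 - <<'E'
from h import *
go([.537,.161,.2],[.90,-.43])
E
```

```text
t 1.05 tcp [ 0.1373 -0.5841  0.2186] q [-1.43  0.13  1.49 -0.    1.52 -0.09] toolx [ 0.973  0.229 -0.   ] tooly [ 0.229 -0.973  0.   ] open 0.093
F [-0.1 -1.   0.8]
shift cm total (no turn) [ 55.96 -63.39   1.86] turn z deg -51.2
```

>>> drive_tool(plan=[{"claw": 0,"linear": [4,-4.53,-0.2],"angular": [0,0,0]},{"claw": 0,"linear": [4,-4.53,-0.2],"angular": [0,0,0]},{"claw": 0,"linear": [4,-4.53,0],"angular": [0,0,0]},{"claw": 0,"linear": [4,-4.53,0],"angular": [0,0,0]},{"claw": 0,"linear": [4,-4.53,0],"angular": [0,0,0]},{"claw": 0,"linear": [4,-4.53,0],"angular": [0,0,0]},{"claw": 0,"linear": [4,-4.53,0],"angular": [0,0,0]},{"claw": 0,"linear": [4,-4.53,0],"angular": [0,0,0]},{"claw": 0,"linear": [4,-4.53,0],"angular": [0,0,0]},{"claw": 0,"linear": [4,-4.53,0],"angular": [0,0,0]},{"claw": 0,"linear": [4,-4.53,0],"angular": [0,0,0]},{"claw": 0,"linear": [4,-4.53,0],"angular": [0,0,0]}])

```text
t: 2.55
tool_pos: [0.481, 0.057, 0.223]
orientation: [3.12, 0.362, 0.002]
force: [0.5, -0.1, 0.3]
opening: 0.093
```

>>> drive_tool(plan=[{"claw": 0,"linear": [4,-4.5,0],"angular": [0,0,0]},{"claw": 0,"linear": [3,-3.5,0],"angular": [0,0,0]},{"claw": 0.3,"linear": [0,0,0],"angular": [0,0,-10.2]},{"claw": 0.3,"linear": [0,0,0],"angular": [0,0,-10.2]},{"claw": 0.3,"linear": [0,0,0],"angular": [0,0,-10.2]},{"claw": 0.3,"linear": [0,0,0],"angular": [0,0,-10.2]},{"claw": 0.3,"linear": [0,0,0],"angular": [0,0,-10.2]},{"claw": 0.3,"linear": [0,0,0],"angular": [0,0,0]}])

```text
t: 3.55
tool_pos: [0.53, 0.1488, 0.2227]
orientation: [2.662, 1.669, 0.0]
force: [-0.8, 0.7, -0.5]
opening: 0.0651
```

```bash
python3 - <<'E'
from h import *
go([.537,.161,.2],[.90,-.43])
p=read_camera('wrist');save('w1.png',p['pixels'])
for h in ([.6425,.0535,.094],[.5375,.161,.129],[.603,.296,.084],[.495,.0745,.079]):print(np.round(proj(p,h)))
E
```

```text
t 3.55 tcp [0.53   0.1488 0.2227] q [ 0.18 -0.01  1.62 -0.    1.52  0.63] toolx [0.436 0.9   0.   ] tooly [ 0.9   -0.436  0.   ] open 0.0651
F [-0.8  0.7 -0.5]
shift cm total (no turn) [1.4  0.1  2.27] turn z deg -0.3
[389. 214.]
[258. 175.]
[258.   5.]
[257. 246.]
```

View pics/w1.png

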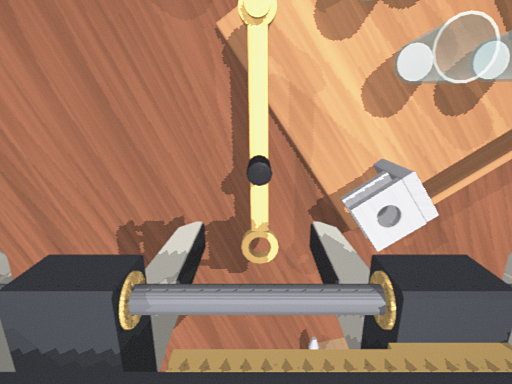

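Wrist picture: handle at (259,170), eye at (260,245) and yoke hole at (389,215). All are within 5 px of my estimates. Now I descend and grip the handle.

>>> drive_tool(plan=[{"claw": 0.3,"linear": [1.5,0.1,3],"angular": [0,0,0]},{"claw": 0.3,"linear": [0,0,4],"angular": [0,0,0]},{"claw": 0.3,"linear": [0,0,4],"angular": [0,0,0]},{"claw": 0.3,"linear": [0,0,2],"angular": [0,0,0]},{"claw": 0.8,"linear": [0,0,0],"angular": [0,0,0]},{"claw": 0.8,"linear": [0,0,0],"angular": [0,0,0]},{"claw": 0.8,"linear": [0,0,0],"angular": [0,0,0]},{"claw": 0.8,"linear": [0,0,0],"angular": [0,0,0]}], newtons=8)

```text
t: 4.6
tool_pos: [0.5383, 0.162, 0.0939]
orientation: [2.66, 1.669, 0.003]
force: [-0.1, 0.6, 0.2]
opening: 0.0296
```

```bash
python3 - <<'E'
from h import *
go([.626,.148,.093],[.988,.154])
s=read_state();M=R.from_rotvec(s['orientation']).as_matrix()
pv=np.array([.603,.296]);v=s['tool_pos'][:2]-pv;print('r',np.linalg.norm(v),np.degrees(np.arctan2(v[1],v[0])))
E
```

```text
t 4.6 tcp [0.5383 0.162  0.0939] q [ 0.2   0.12  1.73 -0.    1.29  0.65] toolx [0.435 0.9   0.001] tooly [ 0.9   -0.435  0.002] open 0.0296
F [-0.1  0.6  0.2]
shift cm total (no turn) [2.55 8.51 0.11] turn z deg -34.6
r 0.1487909655315155 -115.77396663388598
```

>>> drive_tool(plan=[{"claw": 0.9,"linear": [0,0,0],"angular": [0,0,0]},{"claw": 0.9,"linear": [0,0,0],"angular": [0,0,0]},{"claw": 0.9,"linear": [0.04,1.12,0],"angular": [0,0,-4.3]},{"claw": 0.9,"linear": [0.04,1.12,0],"angular": [0,0,-4.3]},{"claw": 0.9,"linear": [0.04,1.12,0],"angular": [0,0,-4.3]},{"claw": 0.9,"linear": [0.04,1.12,0],"angular": [0,0,-4.3]},{"claw": 0.9,"linear": [0.04,1.12,0],"angular": [0,0,-4.3]},{"claw": 0.9,"linear": [0.04,1.12,0],"angular": [0,0,-4.3]},{"claw": 0.9,"linear": [0.04,1.12,0],"angular": [0,0,-4.3]},{"claw": 0.9,"linear": [0,0,0],"angular": [0,0,0]}])

```text
t: 5.85
tool_pos: [0.6147, 0.1479, 0.0934]
orientation: [2.136, 2.303, 0.003]
force: [-0.3, 2.7, 6.7]
opening: 0.0236
```

```bash
python3 - <<'E'
from h import *
go([.626,.148,.093],[.988,.154])
s=read_state()
pv=np.array([.603,.296]);v=s['tool_pos'][:2]-pv;print('r',np.linalg.norm(v),np.degrees(np.arctan2(v[1],v[0])))
p=read_camera('top');save('t2.png',cv2.resize(p['pixels'][90:240,90:240],None,fx=4,fy=4))
E
```

```text
t 5.85 tcp [0.6147 0.1479 0.0934] q [0.15 0.3  1.53 0.   1.31 0.08] toolx [-0.075  0.997  0.001] tooly [0.997 0.075 0.002] open 0.0236
F [-0.3  2.7  6.7]
shift cm total (no turn) [-0.08  1.13  0.04] turn z deg -4.5
r 0.1485213553239424 -85.47369536721193
```

View pics/t2.png

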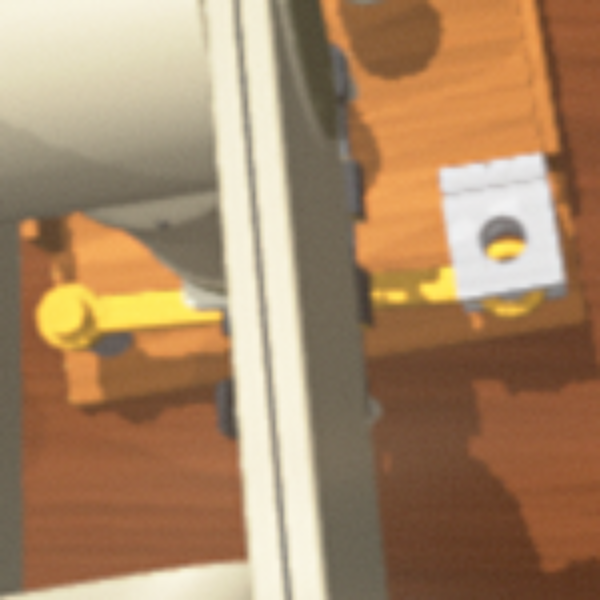

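The eye is entering the yoke at about crop (505,245). I'll push the last 1.1 cm and slightly over.

>>> drive_tool(plan=[{"claw": 0.9,"linear": [0.03,0.6,0],"angular": [0,0,-2.3]},{"claw": 0.9,"linear": [0.02,0.5,0],"angular": [0,0,-2.2]},{"claw": 0.9,"linear": [0,0.2,0],"angular": [0,0,0]},{"claw": 0.9,"linear": [0,0.2,0],"angular": [0,0,0]},{"claw": 0.9,"linear": [0,0,0],"angular": [0,0,0]}])

```text
t: 6.52
tool_pos: [0.6264, 0.1492, 0.0929]
orientation: [-2.044, -2.382, 0.005]
force: [-11.1, -0.9, 12.5]
opening: 0.0237
```

```bash
python3 - <<'E'
from h import *
go([.626,.148,.093],[.988,.154])
s=read_state()
pv=np.array([.603,.296]);v=s['tool_pos'][:2]-pv;print('r',np.linalg.norm(v),np.degrees(np.arctan2(v[1],v[0])))
p=read_camera('top');save('t3.png',cv2.resize(p['pixels'][90:240,90:240],None,fx=4,fy=4))
E
```

```text
t 6.525 tcp [0.6264 0.1492 0.0929] q [ 0.15  0.34  1.48 -0.    1.33  0.  ] toolx [-0.152  0.988 -0.   ] tooly [ 0.988  0.152 -0.004] open 0.0237
F [-11.1  -0.9  12.5]
shift cm total (no turn) [-0.11 -0.06 -0.01] turn z deg -0.1
r 0.14869818480756944 -80.93928136986946
```

View pics/t3.png

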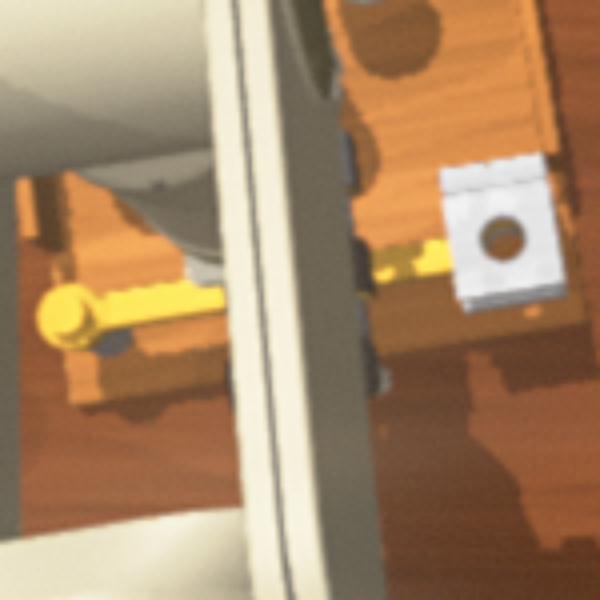

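>>> drive_tool(plan=[{"claw": 0.35,"linear": [0,-0.2,0],"angular": [0,0,0]},{"claw": 0.35,"linear": [0,0,0],"angular": [0,0,0]},{"claw": 0.35,"linear": [0,0,-2],"angular": [0,0,0]},{"claw": 0.35,"linear": [0,0,-5],"angular": [0,0,0]},{"claw": 0.35,"linear": [0,0,-6],"angular": [0,0,0]},{"claw": 0.35,"linear": [-5,-2.7,0],"angular": [0,0,0]},{"claw": 0.3,"linear": [-5,-2.7,0],"angular": [0,0,0]},{"claw": 0.3,"linear": [-5,-2.7,0],"angular": [0,0,0]},{"claw": 0.3,"linear": [-5,-2.7,0],"angular": [0,0,0]},{"claw": 0.3,"linear": [-5,-2.7,0],"angular": [0,0,0]},{"claw": 0.3,"linear": [-5,-2.7,0],"angular": [0,0,10]},{"claw": 0.3,"linear": [0,0,0],"angular": [0,0,10]}])

```text
t: 8.07
tool_pos: [0.5114, -0.1762, 0.2244]
orientation: [2.436, 1.98, -0.0]
force: [0.9, 0.1, 0.3]
opening: 0.0649
```

```bash
python3 - <<'E'
from h import *
go([.511,-.197,.2],[.98,-.19])
p=read_camera('wrist');save('w4.png',p['pixels'])
for h in ([.511,-.197,.14],[.495,-.276,.14]):print(np.round(proj(p,h)))
for r in search_frame(p,'pin'): print(r['p'],r['at'],proj(p,r['at']))
p=read_camera('top');save('t4.png',p['pixels'])
E
```

```text
t 8.075 tcp [ 0.5114 -0.1762  0.2244] q [-0.43 -0.03  1.65 -0.    1.53 -0.22] toolx [ 0.205  0.979 -0.002] tooly [ 0.979 -0.205  0.002] open 0.0649
F [0.9 0.1 0.3]
shift cm total (no turn) [-2.04  0.38  2.45] turn z deg -0.8
[261. 214.]
[261. 290.]
0.91 [0.5159, -0.193, 0.1393] (np.float64(265.2754092953592), np.float64(209.0459934132928))
0.86 [0.458, -0.2041, 0.0307] (np.float64(220.77992477201568), np.float64(196.6524821434539))
0.56 [0.3293, -0.2279, 0.0224] (np.float64(134.38255929290088), np.float64(229.37148969023377))
```

View pics/w4.png

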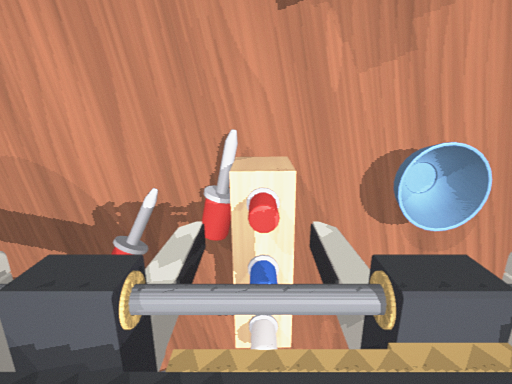

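View pics/t4.png

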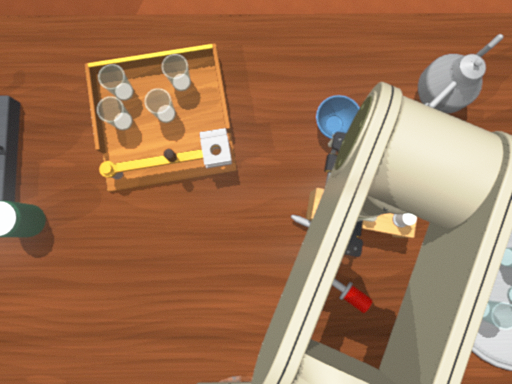

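The bar is shut, with the eye under the yoke in the top view. The two free decoys have fallen over, and one lies against the rack at wrist (218,200), but it's below the fingers' working height. I'll zoom in on the pin.

```bash
python3 - <<'E'
from h import *
p=read_camera('wrist');I=p['pixels']
c=cv2.resize(I[140:260,190:340],None,fx=5,fy=5,interpolation=2)
for X,col in (([.511,-.197,.14],(0,255,0)),([.511,-.197,.095],(255,255,0))):
    for a in np.linspace(0,6.28,60):
        u,v=proj(p,np.array(X)+.015*np.r_[np.cos(a),np.sin(a),0]);cv2.circle(c,(int((u-190+.5)*5),int((v-140+.5)*5)),1,col,-1)
save('w5.png',c)
E
```

```text
(no output)
```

View pics/w5.png

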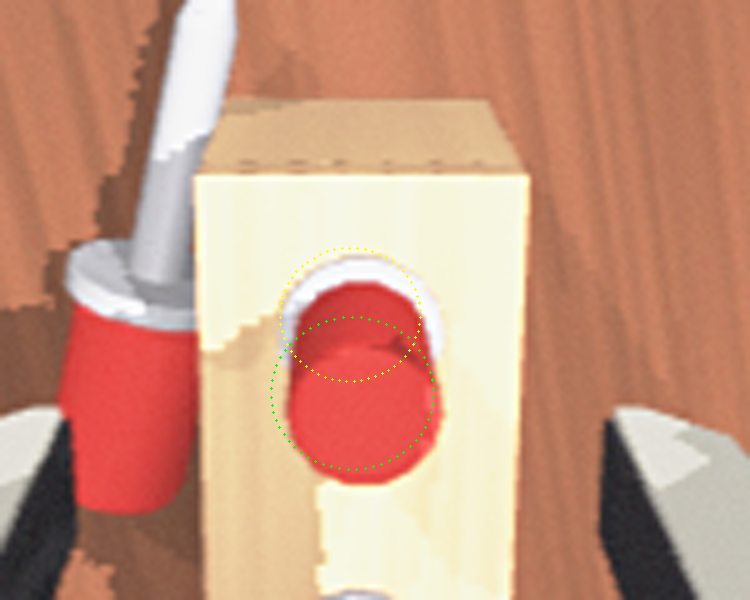

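>>> drive_tool(plan=[{"claw": 0.3,"linear": [-2.4,0.55,0],"angular": [0,0,0]},{"claw": 0.3,"linear": [0,0,4],"angular": [0,0,0]},{"claw": 0.3,"linear": [0,0,4],"angular": [0,0,0]},{"claw": 0.3,"linear": [0,0,3],"angular": [0,0,0]},{"claw": 0.3,"linear": [0,0,1.1],"angular": [0,0,0]},{"claw": 0.9,"linear": [0,0,0],"angular": [0,0,0]},{"claw": 0.9,"linear": [0,0,0],"angular": [0,0,0]},{"claw": 0.9,"linear": [0,0,0],"angular": [0,0,0]},{"claw": 0.9,"linear": [0,0,0],"angular": [0,0,0]},{"claw": 0.9,"linear": [0,0,0],"angular": [0,0,0]},{"claw": 0.9,"linear": [0,0,0],"angular": [0,0,0]}], newtons=20)

```text
t: 9.65
tool_pos: [0.5137, -0.1971, 0.1026]
orientation: [2.426, 1.994, 0.001]
force: [-1.0, 0.4, 6.9]
opening: 0.0296
```

```bash
python3 - <<'E'
from h import *
go([.512,-.201,.22])
p=read_camera('wrist');save('w6.png',p['pixels'])
E
```

```text
t 9.65 tcp [ 0.5137 -0.1971  0.1026] q [-0.46  0.08  1.76  0.    1.3  -0.26] toolx [ 0.194  0.981 -0.   ] tooly [ 0.981 -0.194  0.001] open 0.0296
F [-1.   0.4  6.9]
shift cm total (no turn) [ -0.42  -0.08 -11.74] turn z deg 0
```

View pics/w6.png

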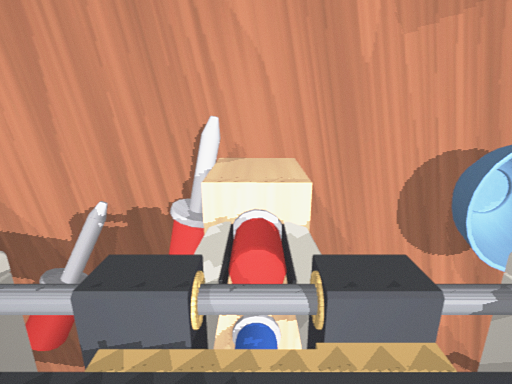

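Opening is 29.6 mm, so the grip is held. I'll lift it and carry it over the yoke.

>>> drive_tool(plan=[{"claw": 0.9,"linear": [0,0,-2],"angular": [0,0,0]},{"claw": 0.9,"linear": [0,0,-3],"angular": [0,0,0]},{"claw": 0.9,"linear": [0,0,-4],"angular": [0,0,0]},{"claw": 0.9,"linear": [0,0,-4],"angular": [0,0,0]},{"claw": 0.9,"linear": [4.6,1.28,0],"angular": [0,0,0]},{"claw": 0.9,"linear": [4.6,1.28,0],"angular": [0,0,0]},{"claw": 0.9,"linear": [4.6,1.28,0],"angular": [0,0,0]},{"claw": 0.9,"linear": [4.6,1.28,0],"angular": [0,0,0]},{"claw": 0.9,"linear": [4.6,1.28,0],"angular": [0,0,0]},{"claw": 0.9,"linear": [4.5,1.28,0],"angular": [0,0,0]},{"claw": 0.9,"linear": [0,0,0],"angular": [0,0,0]},{"claw": 0.9,"linear": [0,0,0],"angular": [0,0,0]}])

```text
t: 11.2
tool_pos: [0.6417, 0.058, 0.2321]
orientation: [2.427, 1.995, -0.001]
force: [-0.7, -0.6, -0.8]
opening: 0.0294
```

```bash
python3 - <<'E'
from h import *
go([.6415,.057,.15])
p=read_camera('wrist');save('w7.png',p['pixels'])
p=read_camera('side');save('s7.png',cv2.resize(p['pixels'][120:320,60:310],None,fx=3,fy=3,interpolation=2))
p=read_camera('top');save('t7.png',p['pixels'])
E
```

```text
t 11.2 tcp [0.6417 0.058  0.2321] q [ 0.01  0.25  1.33 -0.    1.56  0.21] toolx [ 0.193  0.981 -0.   ] tooly [ 0.981 -0.193 -0.   ] open 0.0294
F [-0.7 -0.6 -0.8]
shift cm total (no turn) [-0.09 -0.    8.21] turn z deg 0
```

View pics/w7.png

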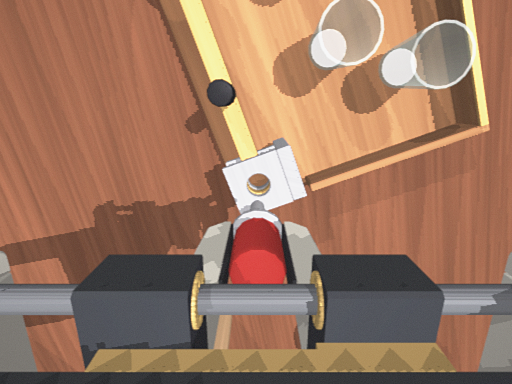

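View pics/s7.png

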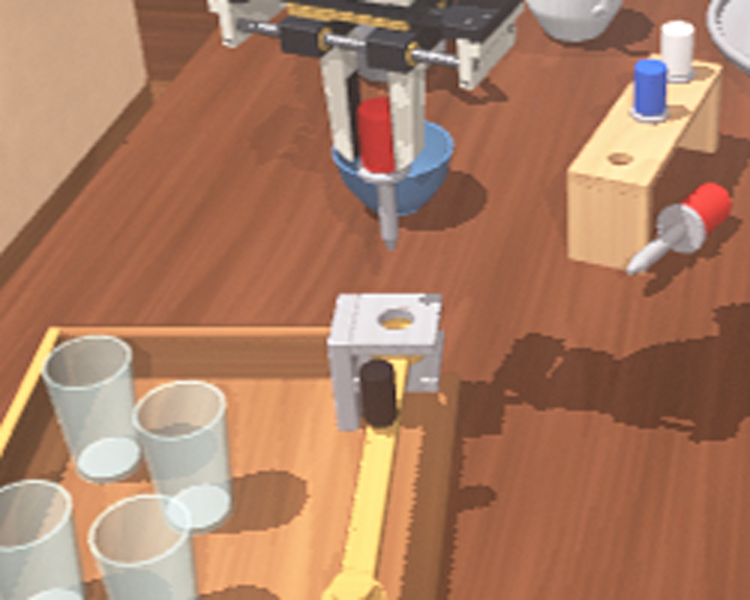

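View pics/t7.png

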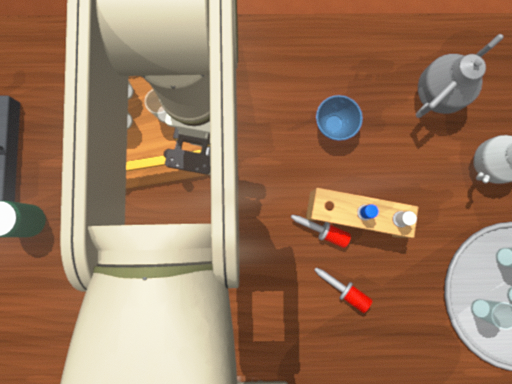

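```bash
python3 - <<'E'
from h import *
p=read_camera('wrist');I=p['pixels']
c=cv2.resize(I[140:260,185:335],None,fx=5,fy=5,interpolation=2)
save('w8.png',c)
s=read_state();M=R.from_rotvec(s['orientation']).as_matrix();g=np.array(s['tool_pos'])
def cir(X,r,col):
    for a in np.linspace(0,6.28,80):
        u,v=proj(p,np.array(X)+r*np.r_[np.cos(a),np.sin(a),0]);cv2.circle(c,(int((u-185+.5)*5),int((v-140+.5)*5)),1,col,-1)
ax=g-.0042*M[:,0]
cir([.6415,.0535,.094],.013,(0,255,0))
cir([ax[0],ax[1],.2195],.018,(255,255,0));cir([ax[0],ax[1],.1555],.0025,(0,0,255));cir([ax[0],ax[1],.1675],.006,(0,0,255))
save('w9.png',c);print(ax)
E
```

```text
[0.64083246 0.05286853 0.23202957]
```

View pics/w8.png

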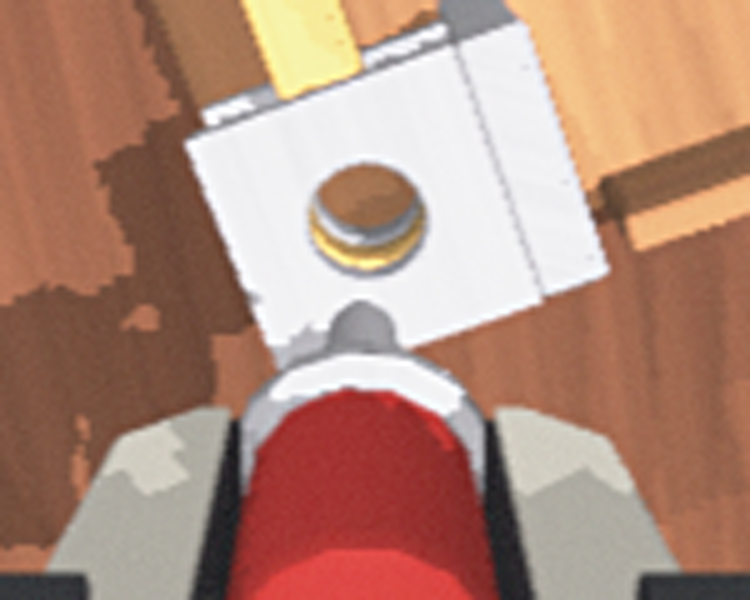

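View pics/w9.png

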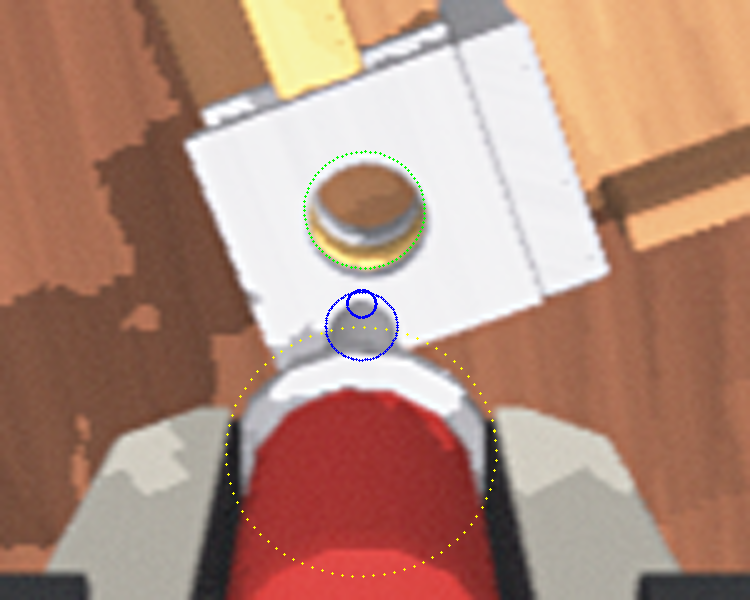

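The overlay agrees: pin axis and hole line up to about 1 mm. I'll nudge and descend.

>>> drive_tool(plan=[{"claw": 0.9,"linear": [0.07,0.06,2],"angular": [0,0,0]},{"claw": 0.9,"linear": [0,0,2],"angular": [0,0,0]},{"claw": 0.9,"linear": [0,0,1.5],"angular": [0,0,0]},{"claw": 0.9,"linear": [0,0,1],"angular": [0,0,0]},{"claw": 0.9,"linear": [0,0,1],"angular": [0,0,0]},{"claw": 0.9,"linear": [0,0,1],"angular": [0,0,0]},{"claw": 0.9,"linear": [0,0,0],"angular": [0,0,0]}])

```text
t: 12.28
tool_pos: [0.642, 0.0587, 0.1456]
orientation: [-2.426, -1.994, 0.002]
force: [0.4, 1.1, -0.7]
opening: 0.0297
```

```bash
python3 - <<'E'
from h import *
go([.6415,.057,.1066])
p=read_camera('wrist');save('w10.png',cv2.resize(p['pixels'][120:260,165:345],None,fx=4,fy=4,interpolation=2))
p=read_camera('side');save('s10.png',cv2.resize(p['pixels'][140:300,100:300],None,fx=4,fy=3.75,interpolation=2))
E
```

```text
t 12.275 tcp [0.642  0.0587 0.1456] q [ 0.01  0.29  1.44 -0.    1.41  0.21] toolx [ 0.194  0.981 -0.   ] tooly [ 0.981 -0.194 -0.001] open 0.0297
F [ 0.4  1.1 -0.7]
shift cm total (no turn) [-0.17 -0.01  3.9 ] turn z deg 0
```

View pics/w10.png

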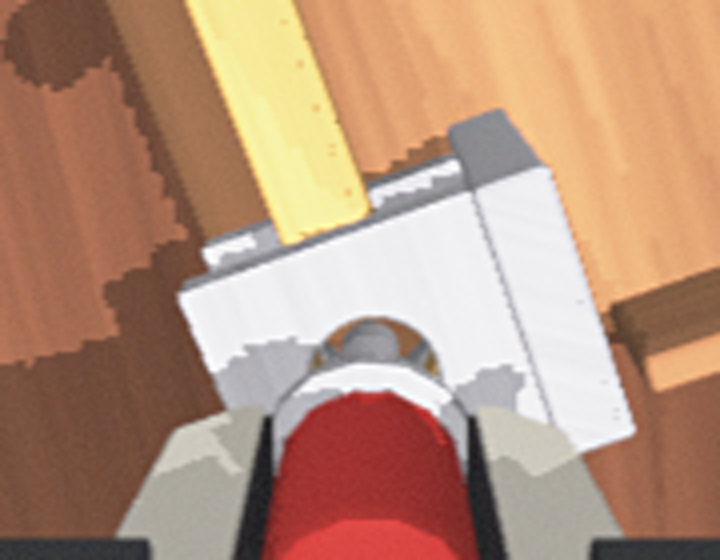

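View pics/s10.png

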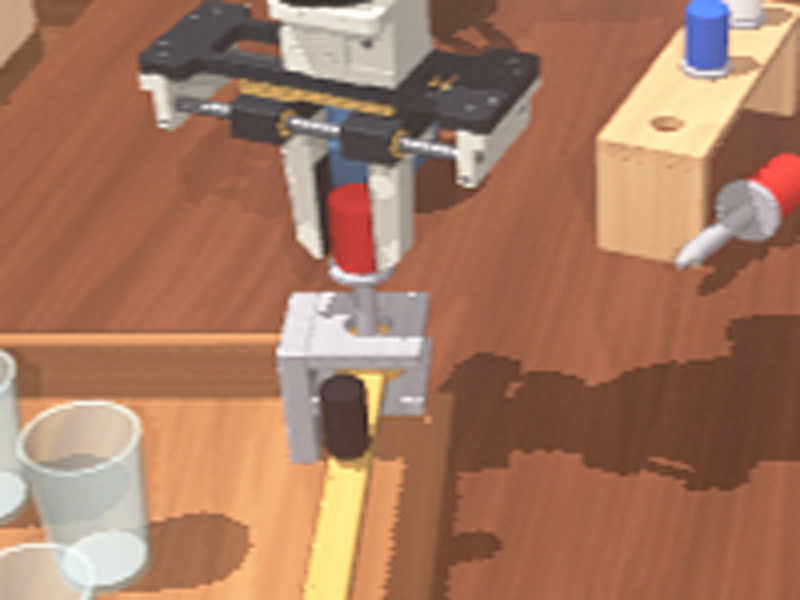

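The shank is in the upper ear's hole with no contact force (wrist crop (372,340)). I'll go down the rest.

>>> drive_tool(plan=[{"claw": 0.9,"linear": [0,0,0.8],"angular": [0,0,0]},{"claw": 0.9,"linear": [0,0,0.8],"angular": [0,0,0]},{"claw": 0.9,"linear": [0,0,0.8],"angular": [0,0,0]},{"claw": 0.9,"linear": [0,0,0.7],"angular": [0,0,0]},{"claw": 0.9,"linear": [0,0,0.5],"angular": [0,0,0]},{"claw": 0.9,"linear": [0,0,0],"angular": [0,0,0]}])

```text
t: 13.12
tool_pos: [0.6422, 0.0586, 0.11]
orientation: [-2.427, -1.994, 0.001]
force: [0.9, -0.2, -1.0]
opening: 0.0299
```

```bash
python3 - <<'E'
from h import *
go([.6415,.057,.1066])
p=read_camera('side');save('s11.png',cv2.resize(p['pixels'][140:300,100:300],None,fx=4,fy=3.75,interpolation=2))
E
```

```text
t 13.125 tcp [0.6422 0.0586 0.11  ] q [0.01 0.32 1.47 0.   1.35 0.21] toolx [ 0.194  0.981 -0.   ] tooly [ 0.981 -0.194 -0.001] open 0.0299
F [ 0.9 -0.2 -1. ]
shift cm total (no turn) [-0.17 -0.04  0.34] turn z deg 0
```

View pics/s11.png

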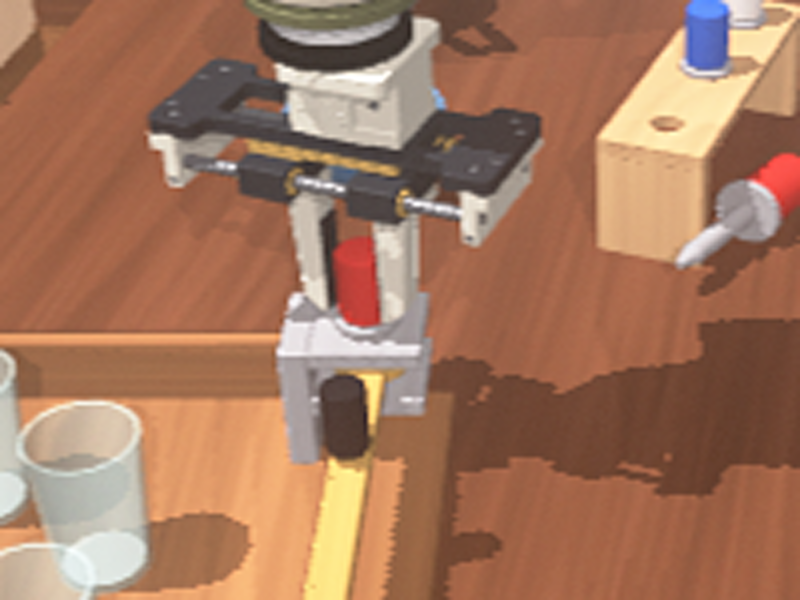

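>>> drive_tool(plan=[{"claw": 0.9,"linear": [0,0,0.2],"angular": [0,0,0]},{"claw": 0.9,"linear": [0,0,0],"angular": [0,0,0]},{"claw": 0.4,"linear": [0,0,0],"angular": [0,0,0]},{"claw": 0.4,"linear": [0,0,0],"angular": [0,0,0]},{"claw": 0.4,"linear": [0,0,0],"angular": [0,0,0]},{"claw": 0.4,"linear": [0,0,-2],"angular": [0,0,0]},{"claw": 0.4,"linear": [0,0,-4],"angular": [0,0,0]},{"claw": 0.4,"linear": [0,0,-4],"angular": [0,0,0]},{"claw": 0.4,"linear": [-6,0,-1],"angular": [0,0,0]},{"claw": 0.4,"linear": [-6,0,0],"angular": [0,0,0]},{"claw": 0.4,"linear": [-6,0,0],"angular": [0,0,0]},{"claw": 0.4,"linear": [-6,0,0],"angular": [0,0,0]}])

```text
t: 14.68
tool_pos: [0.5959, -0.1786, 0.2208]
orientation: [2.425, 1.994, 0.002]
force: [0.3, 0.7, 0.8]
opening: 0.0556
```

```bash
python3 - <<'E'
from h import *
go([.6415,.057,.2])
p=read_camera('side');save('s12.png',cv2.resize(p['pixels'][140:340,80:280],None,fx=3,fy=3,interpolation=2))
p=read_camera('top');save('t12.png',cv2.resize(p['pixels'][90:240,90:240],None,fx=4,fy=4,interpolation=2))
E
```

```text
t 14.675 tcp [ 0.5959 -0.1786  0.2208] q [-0.37  0.19  1.42  0.    1.53 -0.18] toolx [ 0.194  0.981 -0.   ] tooly [ 0.981 -0.194  0.002] open 0.0556
F [0.3 0.7 0.8]
shift cm total (no turn) [24.   -0.09  2.07] turn z deg 0
```

View pics/s12.png

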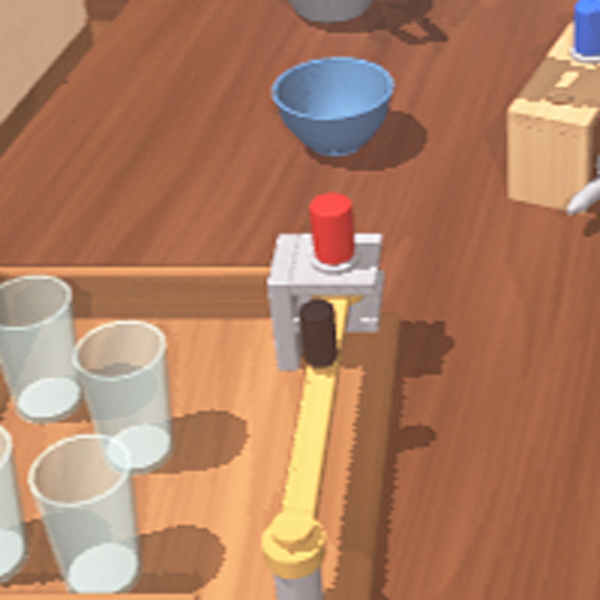

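View pics/t12.png

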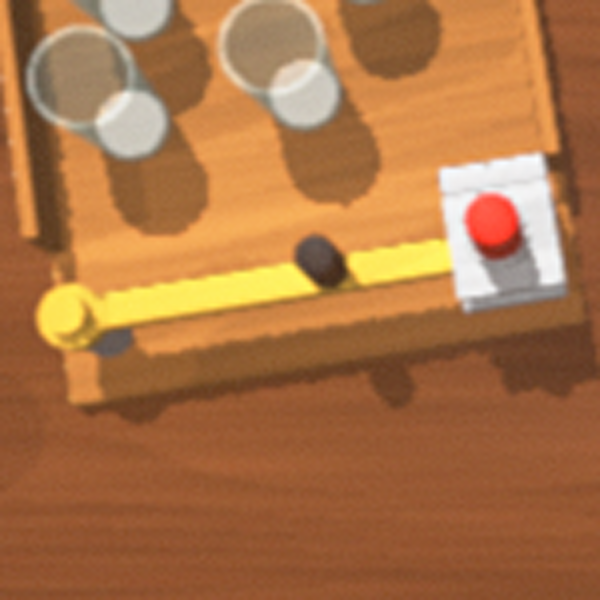

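```bash
python3 - <<'E'
from h import *
T=read_camera('top');S=read_camera('side')
a=(90+491/4,90+220/4);b=(80+331/3,140+204/3)
print(atz(T,*a,.144),atz(S,*b,.144),tri([(T,*a),(S,*b)]))
hT=atz(T,215.75,149.5,.094);hS=atz(S,191.75,226.5,.094);print(hT,hS)
print(read_state()['force']); close_job()
E
```

```text
[0.63978129 0.05346002 0.144     ] [0.63865216 0.05901603 0.144     ] [0.64052217 0.05376713 0.14016807]
[0.64142207 0.05107755 0.094     ] [0.63957762 0.05746638 0.094     ]
[0.47193565 0.18835964 0.07219282]
the job is handed in; nothing more can be done
```

The bar is shut and the red pin is in the yoke with its collar on the upper ear. I handed the job in at about 15 s; it gave no verdict.

- **Bar:** I gripped the handle and swung it about 34° onto its stop, where the tool read about 11 N. In the last top view the bar lies along the front of the carrier with its eye under the ear.
- **Pin:** I took the smallest red pin from the rack and lowered it into the yoke without contact force. I released it with the collar about 1–2 mm above the ear, then moved the gripper away.

**Last checks:**
- **Position:** The top of the pin's grip is within about 3 mm of the hole centre in each camera.
- **Collar:** It sits flat on the upper ear in the side view.
- **Gripper:** It stands clear, with the force reading below 1 N.

**What disagreed:**
- **Cameras:** The top and side cameras differ by about 6–7 mm in absolute y. I relied on the wrist view, which lined up pin and hole to about 1–2 mm.
- **Decoys:** The two free-standing red pins fell over during the run without being touched. They were lying on the table when I last had them in view.
- **Not checked:** I couldn't see the pin in the lower ear directly; I infer it from the collar being seated.

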